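# Release the eccentric cam and push the fork slide home under an alternator

### The arm

A 6-joint arm with a two-finger parallel gripper is mounted at the origin on the work surface. World frame = base frame: x ahead of the robot, y to its left, z up, the work surface at z = 0. Lengths are in mm, angles in rad, forces in N, time in s.
With the tool pointing down it reaches from about 350 to 875 mm from the base axis. Payload 15.5 kg.
Tool frame: the origin (TCP) lies at the very end of the fingers, on their centre line; the grasp point (between the pads) lies 19 mm behind it; z points along the fingers, y is the line along which they close (so a half turn about z gives the same grasp; the last joint's range is limited). The gripper opens to 85 mm and grips with 20 to 120 N. Pads are 22 mm wide; open, the fingers measure 114 mm over their backs; the gripper's body (76 mm by 85 mm) begins 54 mm behind the grasp point. The pads swing forward as they close: fully open they stand 13 mm farther back than shut.
Start: joints at [1.163, 0.494, 1.345, -0, 1.302, -0.096], TCP at [192.323, 594.675, 231.277] pointing down, gripper open.
Joint ranges: [-2.91, 2.91], [-0.82, 2.16], [0.22, 2.67], [-1.22, 4.37], [0.12, 2.79], [-3.08, 3.08]. Speed limits (rad/s): [1.89, 1.89, 2.57, 3.01, 3.01, 3.01].

### API

Orientations are given as a 3x3 rotation matrix whose columns are the frame's x, y, z axes.
In Python, from bench import bot gives the robot as it stands. The module is installed in compiled form; this text tells all that it offers.
- The arm moves only by the tool servo_tool, never from a script. Its argument "moves" is a list of rows, each a list of 7 numbers: the shift along the world's x, y, z in cm, then the turn, a rotation vector about the world's x, y, z in rad, then the opening, from 0 (shut) to 1 (fully open). In form: [[x, y, z, rx, ry, rz, fingers], ...]. A call has exactly 8 rows; each row is the pose to reach, as a shift and turn from the pose commanded when the call began; what a row does not reach only later rows make up. A row lasts 1/8 s, in which the tool goes at most 62.5 mm and 10.7 degrees, less where a joint would pass 70% of its speed; a pose out of reach is approached as far as the arm can. A call with a gripper value outside its range is refused whole. The fingers move at their own pace and stop on an object; "newtons" is the grip in N (left out, the last holds). Time passes only in rows, so rows that repeat a pose let the fingers close, or fill a call up. It gives the time, the measured TCP pose, the force, the opening and the grip force at its end, in the units of the state.
- bot.get_obs(): the state, without advancing time (a new reading comes with each control period).
- bot.read_camera(name): name is "scene" or "side" or "wrist"; returns a dict with "color" (384x512x3 uint8, red, green, blue), "range_z" (384x512 float32, mm along the optical axis (not along the pixel's ray), 0 where there is no reading), "K" (3x3 intrinsics, pixels), "k1" (the pictures are not rectified: a ray, as slopes to the right and down, at radius r is drawn at 1 + k1 r^2 times it, then the intrinsics apply), "xyz" and "rotation" of the camera in the world. Camera axes: x right, y down, z forward; pixel columns grow to the right and rows downward; lengths in mm; the calibration is good to about 2 mm. A picture is of the moment at which its call begins.
- bot.sign_off(): hands the job in; it is judged then, once.
The state is a dict: "time_s": time; "qpos": joint angles; "joint_vel": joint speeds; "joint_efforts": joint torques, N m; "tool_pos": TCP position; "orientation": TCP orientation; "ft_force": force on the tool from outside, world axes, zero at the start; "moment": the same for the moment, N m; "width": opening from 0.0 (shut) to 1.0 (fully open); "grip_force": force on a finger pad.
Only numpy, scipy, OpenCV 4.12 (cv2) and the standard library are available. Lean on these libraries where they do the work, as an engineer would, in place of code of your own. Each camera call takes 0.05 s, during which the arm holds its last target. There are 200 camera calls.

### The job

On the alternator test fixture, push the lever of the eccentric cam round until it points square to the left (seen from behind the slide, looking towards the alternator), so that the cam's low point faces the slide. Only then push the fork slide forward from behind until it is fully home, its prongs against the stop under the alternator. Push with the fingers only: do not pinch the lever, do not lift the slide, and leave the loose parts lying around where they are.

Things in the scene. Friction and masses are not known exactly. Their poses are not given: they have to be found in the camera images.
- fixture: Grey base plate, 352 x 150 x 12 mm, fixed to the blue bench top. Origin: on the cam's vertical pivot axis, at bench-top height. Its x is 'forward', the way the slide travels; y left of that, z up. Plate: x -152 to 200, y +-75. Guide rails flank the slide: x -140 to -46, outer faces y +-58, 32 mm high. A low lip (x -139 to -131, 20 mm high) lies behind the slide: a pushing finger must pass over it.
- cam (a joint): Angle of the eccentric steel cam (rad), growing anticlockwise seen from above. 0: low point faces the slide, lever points to the fixture's +y, square across the guide. 1.57: lever points back (-x) over the slide. 3: lever points to -y, high point blocks the slide. Range -0.6 to 3.0; starts at 1.9 to 2.9, so turn clockwise to 0. Stiff (0.4 N m: 5 N at 80 mm); stays where left.
- lever_point (a point): Point on the lever's centre line, 80 mm from the pivot axis, 74 mm above the bench top (mid-height of the bar). The lever is a straight dark steel bar radiating from the pivot, 10 to 95 mm from the axis, 14 mm thick, between 61 and 87 mm above the bench top; on the pivot is a hub of radius 14 mm, 90 mm high. Only one flank is pushed: pressing both flanks at once is pinching.
- slide: Aluminium follower slide, loose in the guide (1 mm clearance each side), 0.55 to 1 kg: a block 90 (x) x 92 (y) x 42 mm lying on the 12 mm base plate, with two low prongs (125 mm long, 15 mm high) running forward under the cam. Origin: centre of the block's underside; x forward along the prongs. Plain friction, about 3 to 8 N.
- slide_rear (a point): Centre of the slide's flat upright rear face (92 mm wide, from 12 to 54 mm above the bench top), 33 mm above the bench top. In the fixture's frame its x starts at about -130 to -128.5 mm and is -106 mm when the slide is fully home on its stop (24 mm of travel).
- cam_disc (a point): Centre of the cam disc (radius 26 mm, 34 to 52 mm above the bench top), 12 mm off the pivot axis, just ahead of the slide's front face; it is behind the pivot as seen from the slide when the low point faces the slide.
- stop (a point): The stop for the prong tips, in the pocket of the cradle, 109 mm forward of the pivot, 20 mm above the bench top. On the cradle lies the fixed alternator: together they fill x 95 to 195, y -85 to 47 of the fixture's frame, up to 135 mm high.
- screwdriver: Loose screwdriver with black handle, 150 mm long, lying on the bench; leave alone. Origin under its middle.
- pulley: Loose spare steel V-pulley, 56 mm across, 26 mm high; leave alone. Origin at its underside's centre.
- bearing: Loose steel bearing ring, 47 mm across, 14 mm high; leave alone. Origin at its underside's centre.
Mind the look-alikes: they are no part of the job. Of the things like the slide, leave any that is blue or yellow; of the rest the larger one is meant.

How it is judged:
By the outcome, as a careful person would: the job done as asked, in the order asked, and still so for the second after the job is handed in, with the robot touching nothing.
It also fails if it takes over 51 s, if anything falls off the work surface, if the arm or the gripper's body presses on something with over 40 N, if the wrist force passes 120 N, or if a joint passes its speed limit or range.

## Working session

There is one attempt and no reset: what is moved stays moved. The work goes in short steps, Python scripts to look and compute and a tool call to move; the robot and the scene stay as the last step left them, time stands still between calls to the robot, and variables do not carry over. Pictures are saved under pics/ and viewed, at most 10 in all, crops included, and the job is handed in when it is done.

Besides the shell and the picture viewer there is one more tool, called after "Call:" as name(argument=value, ...) on one line, values as JSON. servo_tool: Moves the arm, as the interface text tells. Its arguments: {"type":"object","properties":{"moves":{"type":"array","items":{"type":"array","items":{"type":"number"}}},"newtons":{"type":"number"}},"required":["moves"]}

```bash
mkdir -p pics
cat > h.py <<'E'
import numpy as np, cv2
from bench import bot
def cloud(c):
    K=np.array(c["K"],float);k=c["k1"];h,w=c["range_z"].shape
    u,v=np.meshgrid(np.arange(w),np.arange(h))
    p=cv2.undistortPoints(np.stack([u,v],-1).reshape(-1,1,2).astype(float),K,np.array([k,0,0,0.]),None,None).reshape(h,w,2)
    z=c["range_z"][...,None]
    P=np.concatenate([p*z,z],-1)
    W=P@np.array(c["rotation"]).T+np.array(c["xyz"])
    W[c["range_z"]<=0]=np.nan
    return W
E
python3 - <<'E'
from h import *
ims=[]
for n in("scene","side"):
    c=bot.read_camera(n);np.savez(n+".npz",**c);print(n,c["xyz"],np.round(c["rotation"],2).tolist(),c["k1"],np.isfinite(cloud(c)).mean())
    cv2.imwrite(f"pics/{n}0.png",cv2.resize(c["color"][...,::-1],(800,600)))
print(bot.get_obs())
E
```

```text
scene [1015.29838461   80.01961736  808.21767141] [[-0.29, 0.8, -0.53], [0.96, 0.24, -0.16], [0.0, -0.56, -0.83]] -0.10057523675516895 0.996185302734375
side [  91.22637636 -447.15547708  483.13677406] [[0.7, -0.4, 0.6], [-0.72, -0.4, 0.57], [0.01, -0.82, -0.57]] -0.0951372115265191 0.9960734049479166
{'time_s': 0.1, 'qpos': array([ 1.16248007e+00,  4.94079879e-01,  1.34605386e+00,  1.41042655e-05,
        1.30248229e+00, -9.54625565e-02]), 'joint_vel': array([ 0.00063777, -0.00069925, -0.00197712, -0.00015716, -0.00037365,
        0.00094096]), 'joint_efforts': array([ 1.04697228e-03, -8.83590102e+01, -3.84561539e+01,  1.59233964e-04,
        4.94373162e-03,  1.93420618e-05]), 'tool_pos': array([192.20670448, 594.38715804, 230.79066277]), 'orientation': array([[-9.51457970e-01,  3.07778419e-01, -4.18826900e-04],
       [ 3.07778684e-01,  9.51457519e-01, -9.33842624e-04],
       [ 1.11079397e-04, -1.01741800e-03, -9.99999476e-01]]), 'ft_force': array([-0.18653256,  0.62637306, -0.07848745]), 'moment': array([ 0.0445911 , -0.03981949,  0.01544137]), 'grip_force': 0.0, 'width': 0.9988986229273914}
```

View pics/scene0.png

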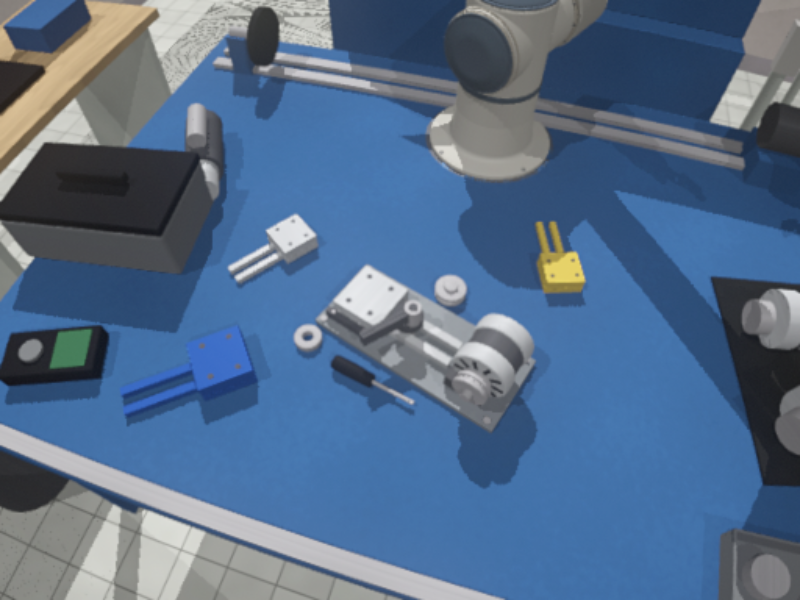

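View pics/side0.png

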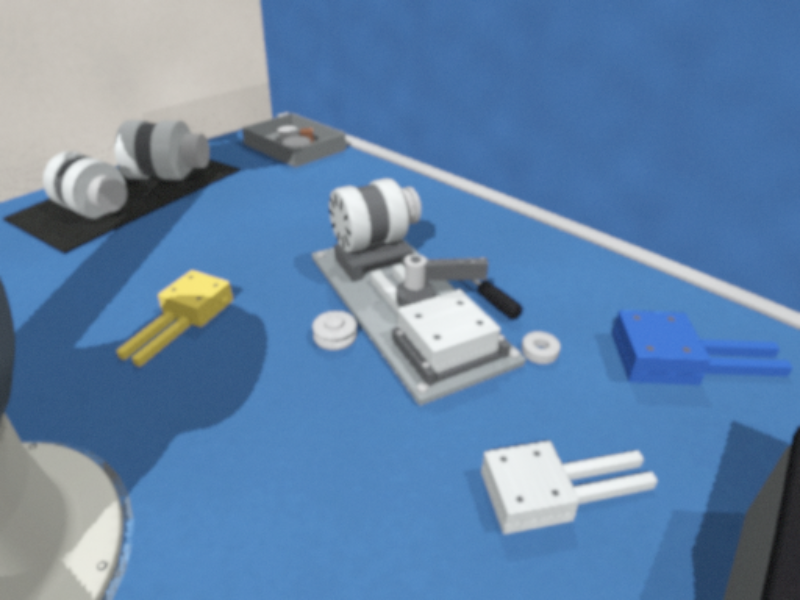

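The scene view shows the fixture centred near (425,340), with the white slide at (370,295), the hub at (412,310) and the alternator at (490,355). The lever tip is near (360,332), on the bench's far side from the robot, pointing back and sideways. The small white slide at (290,235) and the blue and yellow ones are look-alikes. The pulley (450,290), bearing (308,338) and screwdriver (370,380) are close by.

Run:
```python
from h import *
P=[];C=[]
for n in("scene","side"):
    c=dict(np.load(n+".npz"));W=cloud(c)
    v,u=(305,412) if n=="scene" else (258,414)
    print(n,"hub",W[int(v*.64),int(u*.64)].round(1), "bench z",np.nanmedian(W[int((430 if n=='scene' else 430)*.64),int((330)*.64)]).round(1), W[int(430*.64),int(330*.64)].round(1))
    for (u,v) in ([(370,290),(340,280),(360,333),(490,420),(325,318),(530,365),(450,290),(308,338),(370,380)] if n=="scene" else [(450,330),(485,268),(422,398),(520,360),(335,330),(540,347),(500,298)]):
        print((u,v),W[int(v*.64),int(u*.64)].round(1))
    P.append(W.reshape(-1,3));C.append(c["color"].reshape(-1,3))
    h=W[int(v*.64),int(u*.64)]
P=np.concatenate(P);C=np.concatenate(C).astype(int)
np.savez("pc.npz",P=P,C=C)
hub=cloud(dict(np.load("scene.npz")))[int(305*.64),int(412*.64),:2]
near=np.linalg.norm(P[:,:2]-hub,axis=1)<240
grey=(C.max(1)-C.min(1))<35
m=near&grey&(P[:,2]>8)&(P[:,2]<16)
r=cv2.minAreaRect(P[m][:,:2].astype(np.float32));print("plate",m.sum(),r,cv2.boxPoints(r).round(1).tolist())
for lo,hi in((50,58),(86,95)):
    m=near&(P[:,2]>lo)&(P[:,2]<hi)&(np.linalg.norm(P[:,:2]-hub,axis=1)<(110 if lo==50 else 25))
    if lo==50:m&=grey&(C.min(1)>150)
    Q=P[m];print(lo,m.sum(),Q.mean(0).round(1),cv2.minAreaRect(Q[:,:2].astype(np.float32)))
```

```text
scene hub [550.1 -31.9  91.3] bench z 0.5 [ 7.528e+02 -1.036e+02  5.000e-01]
(370, 290) [ 517.3 -114.6   56.2]
(340, 280) [ 475.  -188.7   -1.1]
(360, 333) [621.  -94.3  88.1]
(490, 420) [669.8 130.   14.4]
(325, 318) [ 569.5 -178.5   16.8]
(530, 365) [556.5 175.8  13.6]
(450, 290) [455.4  14.9  25.3]
(308, 338) [ 608.8 -196.8    2.7]
(370, 380) [663.9 -67.6  24.3]
side hub [550.5 -26.   93.2] bench z 0.5 [ 339.2 -103.9    0.5]
(450, 330) [ 510.1 -126.2   55.2]
(485, 268) [614.5 -94.6  81.1]
(422, 398) [ 438.1 -148.9   11.8]
(520, 360) [ 568.1 -191.3   11.9]
(335, 330) [438.7   3.3  21.7]
(540, 347) [ 6.189e+02 -1.900e+02 -1.000e-01]
(500, 298) [ 644.  -105.8   24. ]
plate 5594 ((552.5096435546875, -10.261993408203125), (367.013427734375, 268.29925537109375), 72.63475036621094) [[369.70001220703125, -145.39999389648438], [625.7999877929688, -225.39999389648438], [735.2999877929688, 124.80000305175781], [479.20001220703125, 204.89999389648438]]
50 1868 [527.7 -99.4  54.5] ((534.6884155273438, -81.55887603759766), (115.77144622802734, 94.2806396484375), 71.02210235595703)
86 230 [554.4 -32.6  90. ] ((556.8668823242188, -31.4940185546875), (29.809743881225586, 38.22783279418945), 63.53994369506836)
```

Run:
```python
from h import *
hub=np.array([551,-31.])
for n in("scene","side"):
    c=dict(np.load(n+".npz"));W=cloud(c);C=c["color"].astype(int)
    d=np.linalg.norm(W[...,:2]-hub,axis=-1)
    grey=(C.max(2)-C.min(2))<40
    def comp(m,er=0):
        m=m.astype(np.uint8)
        k,l,s,_=cv2.connectedComponentsWithStats(m)
        return l==1+np.argmax(s[1:,4])
    def rect(m,name):
        Q=W[m];r=cv2.minAreaRect(Q[:,:2].astype(np.float32))
        print(n,name,m.sum(),"z",Q[:,2].mean().round(1),np.round(r[0],1),np.round(r[1],1),round(r[2],2),cv2.boxPoints(r).round(1).tolist())
    s=comp((abs(W[...,2]-54.5)<3)&(d<140)&grey&(C.min(2)>120)); rect(s,"slide")
    p=comp((abs(W[...,2]-12.5)<5)&(d<250)&grey); rect(p,"plate")
    h=(W[...,2]>87)&(d<25)&(C.min(2)>0); 
    h=comp(h); Q=W[h]; print("hubtop",h.sum(),Q.mean(0).round(1),cv2.minEnclosingCircle(Q[:,:2].astype(np.float32)))
    L=(W[...,2]>66)&(W[...,2]<91)&(d<105)&(d>30); L=comp(L);Q=W[L];t=Q[np.argsort(-d[L])[:15]].mean(0)
    vx=cv2.fitLine(Q[:,:2].astype(np.float32),cv2.DIST_HUBER,0,.01,.01).ravel();print("lever",L.sum(),vx.round(3),"tip",t.round(1),d[L].max())
    top=L&(W[...,2]>84);Q=W[top];print("levertop",top.sum(),Q.mean(0).round(1),cv2.fitLine(Q[:,:2].astype(np.float32),cv2.DIST_HUBER,0,.01,.01).ravel().round(3))
    a=(C[...,2]>0)&(d<260)&(W[...,2]>3)
    ov=c["color"][...,::-1].copy();ov[s]=(0,0,255);ov[p]=(0,255,0);ov[L]=(255,0,255);ov[h]=(0,255,255)
    o=(120,130) if n=="scene" else(180,100)
    cv2.imwrite(f"pics/ov_{n}.png",cv2.resize(ov[o[1]:o[1]+160,190 if n=="scene" else 180:390],None,fx=2,fy=2)) 
a=[cv2.imread(f"pics/ov_{n}.png") for n in("scene","side")]
cv2.imwrite("pics/ov.png",np.hstack([cv2.resize(x,(400,300)) for x in a]))
```

```text
scene slide 923 z 54.0 [ 527.9 -109.5] [90.5 92.8] 71.93 [[469.70001220703125, -138.10000610351562], [558.0, -166.89999389648438], [586.0, -80.9000015258789], [497.79998779296875, -52.099998474121094]]
scene plate 1974 z 12.9 [561.4  -6.1] [352.2 151.1] 71.53 [[434.0, -149.1999969482422], [577.2999877929688, -197.0], [688.9000244140625, 137.0], [545.5999755859375, 184.89999389648438]]
hubtop 94 [556.8 -30.5  90. ] ((557.4432983398438, -33.51607131958008), 18.447053909301758)
lever 239 [  0.709  -0.705 602.348 -67.498] tip [624.1 -91.7  80.4] 96.17941062078546
levertop 144 [600.6 -71.4  87.4] [  0.716  -0.698 599.876 -70.752]
side slide 1509 z 54.9 [ 526.3 -106.1] [100.3  93.9] 71.89 [[466.1000061035156, -139.1999969482422], [555.4000244140625, -168.3000030517578], [586.5, -73.0999984741211], [497.29998779296875, -43.900001525878906]]
side plate 2441 z 12.9 [556.6  -6. ] [354.4 148.7] 72.2 [[431.70001220703125, -152.0], [573.2999877929688, -197.39999389648438], [681.5999755859375, 140.0], [540.0, 185.39999389648438]]
hubtop 122 [552.5 -33.5  90.5] ((555.0078125, -34.524967193603516), 19.467708587646484)
lever 393 [  0.747  -0.665 594.244 -75.291] tip [618.3 -95.6  79.4] 94.76035675520164
levertop 164 [597.2 -72.7  87.4] [  0.775  -0.631 594.946 -72.532]
```

View pics/ov.png

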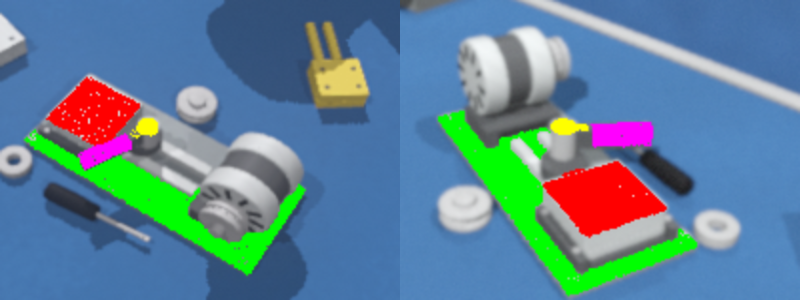

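The overlay is clean: slide in red, plate in green, lever in magenta, and the slide and plate sizes match those given. This puts the pivot at about (551.5, -28.8), forward at 71.85° and the cam at about 2.7. I'm closing the fingers and moving to above the lever's front flank.

Call:
servo_tool(moves=[[5, -7, 0, 0, 0, 0, 0], [10, -14, 0, 0, 0, 0, 0], [15, -21, 0, 0, 0, 0, 0], [18, -26, 0, 0, 0, 0, 0], [22, -32, 0, 0, 0, 0, 0], [22, -32, 0, 0, 0, 0, 0], [22, -32, 0, 0, 0, 0, 0], [22, -32, 0, 0, 0, 0, 0]])

```text
time_s: 1.1
tool_pos: [412.5, 274.3, 231.1]
orientation: [[-0.951, 0.309, -0.0], [0.309, 0.951, 0.0], [0.0, -0.0, -1.0]]
ft_force: [0.2, -0.6, 0.4]
width: -0.0
grip_force: 0.0
```

Call:
servo_tool(moves=[[4, -6, 0, 0, 0, 0, 0], [8, -11, 0, 0, 0, 0, 0], [12, -16, 0, 0, 0, 0, 0], [15.5, -21.5, 0, 0, 0, 0, 0], [19, -27, 0, 0, 0, 0, 0], [22.5, -32, 0, 0, 0, 0, 0], [22.5, -32, 0, 0, 0, 0, 0], [22.5, -32, 0, 0, 0, 0, 0]])

```text
time_s: 2.1
tool_pos: [637.4, -44.2, 230.7]
orientation: [[-0.952, 0.307, -0.001], [0.307, 0.952, 0.001], [0.001, 0.0, -1.0]]
ft_force: [-0.4, 0.7, -0.0]
width: -0.006
grip_force: 0.0
```

```bash
cat >> h.py <<'E'
p=np.array([551.5,-28.8]);a=np.deg2rad(71.85);f=np.array([np.cos(a),np.sin(a)]);l=np.array([-f[1],f[0]])
def fix(w): d=np.asarray(w)[:2]-p; return np.array([d@f,d@l])
def wor(x,y): return p+x*f+y*l
E
python3 - <<'E'
from h import *
o=bot.get_obs();t=o["tool_pos"];print(o["time_s"],t,fix(t),o["width"],o["orientation"].round(3).tolist(),o["ft_force"],o["qpos"].round(2))
r=75
for i,c in enumerate(np.r_[2.9,np.linspace(2.72,0,16),-.03]):
    off=7+14.5*abs(np.cos(c))+11*abs(np.sin(c))
    q=r*np.array([-np.sin(c),np.cos(c)])+off*np.array([-np.cos(c),-np.sin(c)])
    print(round(c,2),q.round(1),wor(*q).round(1))
E
```

```text
2.1 [637.44610039 -44.20694566 230.68047721] [ 12.13234655 -86.46914082] -0.00573348841055022 [[-0.952, 0.307, -0.001], [0.307, 0.952, 0.001], [0.001, 0.0, -1.0]] [-0.36215612  0.74123931 -0.01151091] [-0.16  0.51  1.31  0.    1.32 -1.42]
2.9 [  5.1 -78.5] [627.7 -48.4]
2.72 [ -8.1 -78.6] [623.6 -61. ]
2.54 [-21.8 -76.1] [617.  -73.2]
2.36 [-35.3 -70.8] [607.8 -84.3]
2.18 [-47.9 -62.7] [596.1 -93.8]
1.99 [-58.9 -51.8] [ 582.4 -100.9]
1.81 [-67.7 -38.6] [ 567.  -105.2]
1.63 [-73.7 -23.4] [ 550.8 -106.1]
1.45 [-76.8 -10.5] [ 537.6 -105.1]
1.27 [-78.1   1.4] [ 525.8 -102.6]
1.09 [-77.3  14. ] [514.1 -97.9]
0.91 [-74.2  26.9] [502.9 -91. ]
0.73 [-68.6  39.4] [492.7 -81.7]
0.54 [-60.3  51.2] [484.1 -70.2]
0.36 [-49.5  61.4] [477.7 -56.7]
0.18 [-36.4  69.6] [474.  -41.7]
0.0 [-21.5  75. ] [473.5 -25.9]
-0.03 [-19.6  75.6] [473.5 -23.8]
```

Call:
servo_tool(moves=[[0, 0, -4, 0, 0, 0, 0], [0, 0, -8, 0, 0, 0, 0], [0, 0, -12, 0, 0, 0, 0], [0, 0, -14.5, 0, 0, 0, 0], [0, 0, -16.4, 0, 0, 0, 0], [0, 0, -16.4, 0, 0, 0, 0], [0, 0, -16.4, 0, 0, 0, 0], [0, 0, -16.4, 0, 0, 0, 0]])

```text
time_s: 3.1
tool_pos: [637.9, -45.3, 68.4]
orientation: [[-0.951, 0.308, 0.002], [0.308, 0.951, -0.0], [-0.002, 0.0, -1.0]]
ft_force: [0.1, 0.1, 0.3]
width: -0.003
grip_force: 0.0
```

Call:
servo_tool(moves=[[-0.5, -0.4, 0, 0, 0, 0, 0], [-1.0, -0.8, 0, 0, 0, 0, 0], [-1.2, -1.2, 0, 0, 0, 0, 0], [-1.4, -1.7, 0, 0, 0, 0, 0], [-1.6, -2.2, 0, 0, 0, 0, 0], [-1.8, -2.6, 0, 0, 0, 0, 0], [-2.0, -2.9, 0, 0, 0, 0, 0], [-2.0, -2.9, 0, 0, 0, 0, 0]])

```text
time_s: 4.1
tool_pos: [617.2, -74.4, 67.2]
orientation: [[-0.951, 0.308, 0.0], [0.308, 0.951, 0.0], [0.0, 0.0, -1.0]]
ft_force: [0.7, 3.5, -0.4]
width: -0.004
grip_force: 1.2
```

Call:
servo_tool(moves=[[-0.9, -1.0, 0, 0, 0, 0, 0], [-2.1, -2.0, 0, 0, 0, 0, 0], [-3.5, -2.7, 0, 0, 0, 0, 0], [-5.0, -3.1, 0, 0, 0, 0, 0], [-6.6, -3.2, 0, 0, 0, 0, 0], [-8.0, -3.1, 0, 0, 0, 0, 0], [-8.0, -3.1, 0, 0, 0, 0, 0], [-8.0, -3.1, 0, 0, 0, 0, 0]])

```text
time_s: 5.1
tool_pos: [537.6, -105.6, 67.3]
orientation: [[-0.951, 0.308, -0.0], [0.308, 0.951, -0.0], [0.0, -0.0, -1.0]]
ft_force: [0.7, -0.0, 0.6]
width: -0.0
grip_force: 0.0
```

Call:
servo_tool(moves=[[-1.2, 0.3, 0, 0, 0, 0, 0], [-2.4, 0.7, 0, 0, 0, 0, 0], [-3.5, 1.4, 0, 0, 0, 0, 0], [-4.5, 2.4, 0, 0, 0, 0, 0], [-5.4, 3.5, 0, 0, 0, 0, 0], [-6.0, 4.9, 0, 0, 0, 0, 0], [-6.0, 4.9, 0, 0, 0, 0, 0], [-6.0, 4.9, 0, 0, 0, 0, 0]])

```text
time_s: 6.1
tool_pos: [477.3, -56.5, 67.2]
orientation: [[-0.952, 0.308, -0.0], [0.308, 0.952, 0.0], [0.0, -0.0, -1.0]]
ft_force: [-0.8, 0.1, -0.1]
width: -0.003
grip_force: 0.0
```

```bash
cat >> h.py <<'E'
def lever(n):
    c=bot.read_camera(n);W=cloud(c);X=(W[...,:2]-p)@f;Y=(W[...,:2]-p)@l;d=np.hypot(X,Y)
    m=(W[...,2]>83)&(W[...,2]<91)&(d<99)&(d>28)
    m=m.astype(np.uint8);k,L,s,_=cv2.connectedComponentsWithStats(m)
    if k>1:
        j=1+np.argmax(s[1:,4]);q=L==j;x,y=np.median(X[q]),np.median(Y[q])
        v=cv2.fitLine(np.stack([X[q],Y[q]],1).astype(np.float32),cv2.DIST_HUBER,0,.01,.01).ravel()
        print(n,s[j,4],"mid",x.round(1),y.round(1),"cam by mid",np.arctan2(-x,y).round(3),"line cam",np.arctan(-v[0]/v[1]).round(3),"extent",X[q].min().round(1),X[q].max().round(1),Y[q].min().round(1),Y[q].max().round(1))
    return c
E
python3 - <<'E'
from h import *
ims=[cv2.resize(lever(n)["color"][80:340,100:420,::-1],(400,325)) for n in("scene","side")]
cv2.imwrite("pics/l1.png",np.hstack(ims));o=bot.get_obs();print(o["tool_pos"],fix(o["tool_pos"]))
E
```

```text
scene 103 mid -21.3 49.8 cam by mid 0.404 line cam 0.518 extent -55.4 -6.2 25.5 74.0
side 124 mid -38.6 73.7 cam by mid 0.482 line cam -1.14 extent -66.0 -19.3 55.8 89.7
[477.3212809  -56.62113395  67.14548621] [-49.54397335  61.82145716]
```

View pics/l1.png

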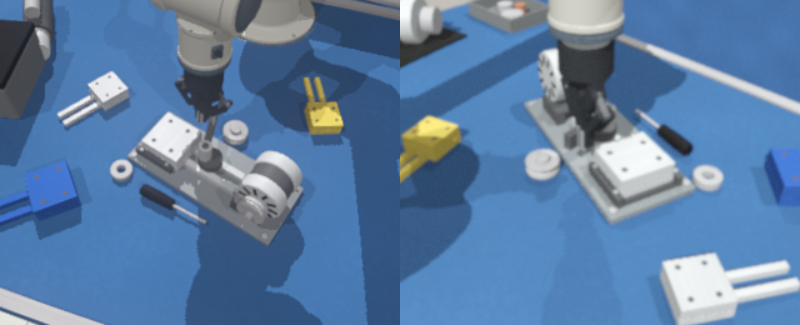

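The left half shows the lever at about (210,130), pointing left and still a little back. The loose parts haven't moved. I'm continuing slowly, stopping just short.

Call:
servo_tool(moves=[[-0.1, 0.4, 0, 0, 0, 0, 0], [-0.2, 0.8, 0, 0, 0, 0, 0], [-0.3, 1.2, 0, 0, 0, 0, 0], [-0.3, 1.6, 0, 0, 0, 0, 0], [-0.4, 1.9, 0, 0, 0, 0, 0], [-0.4, 2.2, 0, 0, 0, 0, 0], [-0.4, 2.4, 0, 0, 0, 0, 0], [-0.4, 2.4, 0, 0, 0, 0, 0]])

```text
time_s: 7.2
tool_pos: [473.8, -32.4, 67.4]
orientation: [[-0.952, 0.308, 0.001], [0.308, 0.952, -0.0], [-0.001, -0.0, -1.0]]
ft_force: [1.0, -2.3, 0.7]
width: -0.001
grip_force: 1.3
```

Call:
servo_tool(moves=[[0, -0.7, 0, 0, 0, 0, 0], [0, -2, 0, 0, 0, 0, 0], [0, -4, 0, 0, 0, 0, 0], [0, -6, 0, 0, 0, 0, 0], [0, -6, 3, 0, 0, 0, 0], [0, -6, 9, 0, 0, 0, 0], [0, -10, 14, 0, 0, 0, 0], [0, -10, 14, 0, 0, 0, 0]])

```text
time_s: 8.2
tool_pos: [474.9, -135.5, 210.7]
orientation: [[-0.951, 0.31, 0.006], [0.31, 0.951, -0.003], [-0.007, -0.001, -1.0]]
ft_force: [-0.6, 1.4, 0.1]
width: -0.003
grip_force: 0.0
```

Run:
```python
from h import *
for n in("scene","side"):lever(n)
print(bot.get_obs()["tool_pos"])
```

```text
scene 115 mid -5.2 58.6 cam by mid 0.088 line cam 0.098 extent -15.0 4.6 27.8 91.6
side 205 mid -9.8 63.9 cam by mid 0.152 line cam 0.076 extent -17.4 3.4 27.1 95.2
[ 472.97213308 -133.12517584  207.36475568]
```

Call:
servo_tool(moves=[[0, 4, 0, 0, 0, 0, 0], [0, 4, -5, 0, 0, 0, 0], [0, 4, -10, 0, 0, 0, 0], [0, 4, -14, 0, 0, 0, 0], [0, 5, -14, 0, 0, 0, 0], [0, 8, -14, 0, 0, 0, 0], [0, 9.3, -14, 0, 0, 0, 0], [0, 9.6, -14, 0, 0, 0, 0]])

```text
time_s: 9.3
tool_pos: [473.5, -35.6, 68.1]
orientation: [[-0.952, 0.306, 0.001], [0.306, 0.952, -0.0], [-0.001, 0.0, -1.0]]
ft_force: [0.9, -0.2, 1.0]
width: -0.001
grip_force: 0.0
```

Call:
servo_tool(moves=[[0, 0.2, 0, 0, 0, 0, 0], [0.1, 0.4, 0, 0, 0, 0, 0], [0.1, 0.5, 0, 0, 0, 0, 0], [0.1, 0.6, 0, 0, 0, 0, 0], [0.2, 0.8, 0, 0, 0, 0, 0], [0.2, 0.9, 0, 0, 0, 0, 0], [0.2, 1.0, 0, 0, 0, 0, 0], [0.2, 1.0, 0, 0, 0, 0, 0]])

```text
time_s: 10.3
tool_pos: [475.5, -26.5, 67.4]
orientation: [[-0.951, 0.308, 0.0], [0.308, 0.951, -0.0], [-0.0, -0.0, -1.0]]
ft_force: [0.2, -3.7, 3.6]
width: 0.002
grip_force: 2.2
```

Call:
servo_tool(moves=[[0, -0.7, 0, 0, 0, 0, 0], [0, -2, 0, 0, 0, 0, 0], [0, -4, 0, 0, 0, 0, 0], [0, -6, 0, 0, 0, 0, 0], [0, -6, 3, 0, 0, 0, 0], [0, -6, 9, 0, 0, 0, 0], [0, -10, 14, 0, 0, 0, 0], [0, -10, 14, 0, 0, 0, 0]])

```text
time_s: 11.3
tool_pos: [477.1, -129.4, 210.7]
orientation: [[-0.951, 0.31, 0.006], [0.31, 0.951, -0.003], [-0.007, -0.001, -1.0]]
ft_force: [0.1, 1.1, -0.1]
width: -0.002
grip_force: 0.0
```

Run:
```python
from h import *
for n in("scene","side"):
    for i in range(2):c=lever(n)
    W=cloud(c);X=(W[...,:2]-p)@f;Y=(W[...,:2]-p)@l
    h=(W[...,2]>88)&(np.hypot(X,Y)<24)&(abs(W[...,2]-90)<3);print("hub",np.median(X[h]),np.median(Y[h]))
    C=c["color"].astype(int)
    s=(abs(W[...,2]-54.5)<3)&(X<-38)&(X>-140)&(abs(Y)<55)&(C.min(2)>120);r=cv2.minAreaRect(np.stack([X[s],Y[s]],1).astype(np.float32));print("slide",r,np.percentile(X[s],[.5,99.5]),np.percentile(Y[s],[.5,99.5]))
    s=(W[...,2]>22)&(W[...,2]<47)&(X<-110)&(X>-145)&(abs(Y)<30);print("rear",s.sum(),np.median(X[s]) if s.any() else 0)
o=bot.get_obs();print(o["tool_pos"],fix(o["tool_pos"]),wor(-165,-1))
```

```text
scene 120 mid -0.3 59.1 cam by mid 0.005 line cam 0.003 extent -7.9 6.8 28.1 92.5
scene 116 mid -0.5 58.6 cam by mid 0.009 line cam 0.004 extent -8.2 6.6 28.5 91.6
hub 0.6979052080135761 -2.949493171397655
slide ((-84.16815185546875, -2.753082275390625), (92.71705627441406, 90.57048797607422), 89.97004699707031) [-128.62300216  -39.11850776] [-47.76334401  42.74524086]
rear 0 0
side 198 mid -4.7 62.8 cam by mid 0.075 line cam 0.008 extent -10.4 6.0 27.8 94.7
side 198 mid -4.6 62.5 cam by mid 0.074 line cam 0.017 extent -10.1 6.4 27.8 94.9
hub -4.272806717342972 3.4639093122242084
slide ((-84.85209655761719, -0.22999954223632812), (93.82136535644531, 92.1180648803711), 89.67082977294922) [-130.42367701  -40.562841  ] [-45.37760079  45.96697041]
rear 272 -129.46820937092676
[ 474.49913205 -126.02322849  206.18365172] [-116.37203057   42.88403342] [ 501.05178846 -185.9018076 ]
```

The cam is at 0.01 ± 0.02 rad. Next I go behind the slide.

Call:
servo_tool(moves=[[2.6, -5.9, 0, 0, 0, 0, 0], [2.6, -5.9, 0, 0, 0, 0, 0], [2.6, -5.9, -4, 0, 0, 0, 0], [2.6, -5.9, -9, 0, 0, 0, 0], [2.6, -5.9, -13, 0, 0, 0, 0], [2.6, -5.9, -16, 0, 0, 0, 0], [2.6, -5.9, -17.9, 0, 0, 0, 0], [2.6, -5.9, -17.9, 0, 0, 0, 0]])

```text
time_s: 12.5
tool_pos: [499.7, -183.9, 26.4]
orientation: [[-0.952, 0.307, -0.004], [0.307, 0.952, 0.002], [0.005, 0.001, -1.0]]
ft_force: [-0.5, -0.5, -0.1]
width: -0.001
grip_force: 0.0
```

Call:
servo_tool(moves=[[0.2, 0.5, 0, 0, 0, 0, 0], [0.3, 1.0, 0, 0, 0, 0, 0], [0.5, 1.5, 0, 0, 0, 0, 0], [0.6, 1.9, 0, 0, 0, 0, 0], [0.7, 2.2, 0, 0, 0, 0, 0], [0.8, 2.5, 0, 0, 0, 0, 0], [0.9, 2.7, 0, 0, 0, 0, 0], [0.9, 2.7, 0, 0, 0, 0, 0]])

```text
time_s: 13.5
tool_pos: [510.5, -158.6, 28.5]
orientation: [[-0.952, 0.308, 0.0], [0.308, 0.952, -0.001], [-0.001, -0.0, -1.0]]
ft_force: [-1.1, -4.0, 3.4]
width: -0.001
grip_force: 2.0
```

Call:
servo_tool(moves=[[0.1, 0.2, 0, 0, 0, 0, 0], [0.1, 0.4, 0, 0, 0, 0, 0], [0.2, 0.6, 0, 0, 0, 0, 0], [0.2, 0.8, 0, 0, 0, 0, 0], [0.3, 1.0, 0, 0, 0, 0, 0], [0.4, 1.1, 0, 0, 0, 0, 0], [0.4, 1.2, 0, 0, 0, 0, 0], [0.4, 1.2, 0, 0, 0, 0, 0]])

```text
time_s: 14.5
tool_pos: [514.5, -146.8, 28.5]
orientation: [[-0.951, 0.308, 0.0], [0.308, 0.951, -0.001], [-0.001, -0.001, -1.0]]
ft_force: [-1.6, -5.1, 3.8]
width: -0.004
grip_force: 3.2
```

Call:
servo_tool(moves=[[0, 0.1, 0, 0, 0, 0, 0], [0.05, 0.15, 0, 0, 0, 0, 0], [0.05, 0.2, 0, 0, 0, 0, 0], [0.05, 0.2, 0, 0, 0, 0, 0], [0.1, 0.25, 0, 0, 0, 0, 0], [0.1, 0.3, 0, 0, 0, 0, 0], [0.1, 0.3, 0, 0, 0, 0, 0], [0.1, 0.3, 0, 0, 0, 0, 0]])

```text
time_s: 15.5
tool_pos: [515.5, -143.9, 28.5]
orientation: [[-0.951, 0.308, 0.0], [0.308, 0.951, -0.001], [-0.001, -0.001, -1.0]]
ft_force: [-0.6, -6.4, 4.1]
width: -0.0
grip_force: 3.7
```

Call:
servo_tool(moves=[[0, 0.05, 0, 0, 0, 0, 0], [0, 0.1, 0, 0, 0, 0, 0], [0.05, 0.1, 0, 0, 0, 0, 0], [0.05, 0.15, 0, 0, 0, 0, 0], [0.05, 0.15, 0, 0, 0, 0, 0], [0.05, 0.15, 0, 0, 0, 0, 0], [0.05, 0.15, 0, 0, 0, 0, 0], [0.05, 0.15, 0, 0, 0, 0, 0]])

```text
time_s: 16.5
tool_pos: [515.8, -142.5, 28.5]
orientation: [[-0.951, 0.308, 0.0], [0.308, 0.951, -0.001], [-0.0, -0.001, -1.0]]
ft_force: [-3.2, -9.2, 3.2]
width: 0.002
grip_force: 4.7
```

Call:
servo_tool(moves=[[0, 0.05, 0, 0, 0, 0, 0], [0, 0.1, 0, 0, 0, 0, 0], [0.05, 0.1, 0, 0, 0, 0, 0], [0.05, 0.15, 0, 0, 0, 0, 0], [0.05, 0.15, 0, 0, 0, 0, 0], [0.05, 0.15, 0, 0, 0, 0, 0], [0.05, 0.15, 0, 0, 0, 0, 0], [0.05, 0.15, 0, 0, 0, 0, 0]])

```text
time_s: 17.5
tool_pos: [515.9, -142.2, 28.5]
orientation: [[-0.952, 0.307, -0.0], [0.307, 0.952, -0.002], [-0.0, -0.002, -1.0]]
ft_force: [-9.7, -24.1, 4.1]
width: 0.001
grip_force: 13.0
```

The force rose to 26 N and the tool stopped advancing, so the slide is against its stop. I'm backing off and checking.

Call:
servo_tool(moves=[[-0.2, -0.6, 0, 0, 0, 0, 0], [-0.7, -2, 0, 0, 0, 0, 0], [-1.3, -4, 0, 0, 0, 0, 0], [-1.8, -5.5, 0, 0, 0, 0, 0], [-1.8, -5.5, 4, 0, 0, 0, 0], [-1.8, -5.5, 10, 0, 0, 0, 0], [-1.8, -5.5, 15, 0, 0, 0, 0], [-1.8, -5.5, 15, 0, 0, 0, 0]])

```text
time_s: 18.5
tool_pos: [499.8, -196.6, 181.9]
orientation: [[-0.951, 0.308, 0.006], [0.308, 0.951, -0.003], [-0.006, -0.001, -1.0]]
ft_force: [-0.3, 0.6, -0.7]
width: 0.0
grip_force: 0.0
```

Run:
```python
from h import *
ims=[]
for n in("scene","side"):
    c=lever(n)
    W=cloud(c);X=(W[...,:2]-p)@f;Y=(W[...,:2]-p)@l;C=c["color"].astype(int)
    s=(abs(W[...,2]-54.5)<3)&(X<-15)&(X>-140)&(abs(Y)<55)&(C.min(2)>120);print("slide",np.percentile(X[s],[1,99]))
    s=(W[...,2]>22)&(W[...,2]<47)&(X<-90)&(X>-128)&(abs(Y)<30);print("rear",s.sum(),np.median(X[s]) if s.any() else 0)
    ims.append(cv2.resize(c["color"][80:340,100:420,::-1],(400,325)))
cv2.imwrite("pics/end.png",np.hstack(ims));o=bot.get_obs();print(o["time_s"],o["tool_pos"],o["ft_force"])
```

```text
scene 118 mid -0.3 59.4 cam by mid 0.006 line cam 0.005 extent -8.3 6.7 27.4 90.8
slide [-104.66479458  -17.13289774]
rear 0 0
side 200 mid -4.8 62.8 cam by mid 0.077 line cam -0.018 extent -10.3 6.3 27.2 94.9
slide [-106.5018867   -17.88003582]
rear 261 -106.16002006697116
18.6 [ 498.10867293 -195.60216727  178.39963882] [-0.67993951  0.37717288 -1.19713449]
```

View pics/end.png

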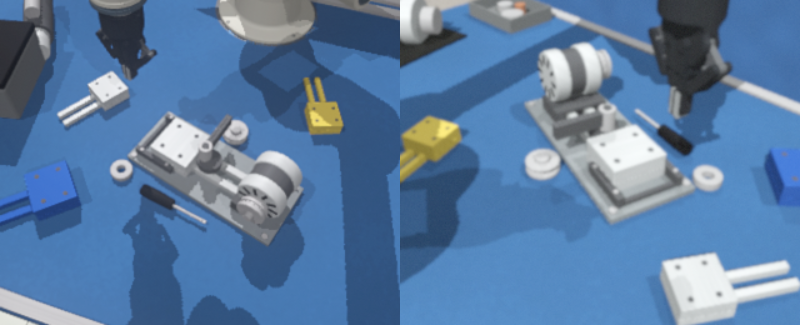

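The left half shows the lever at (218,130), square across the guide. The slide at (178,140) is home, with its rear face at about -106 mm. The loose parts haven't moved and the gripper is clear.

```bash
python3 -c "
from bench import bot
print(bot.sign_off())"
```

```text
the job is handed in; nothing more can be done
None
```

The job is handed in: the cam lever points square left (within about 0.02 rad), then the slide was pushed fully home (rear face measured at -106 mm), with the loose parts left where they were and the gripper clear.

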